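# Set the pull-to-turn dose dial of the disinfecting box and start it

## Robot

A 6-joint arm with a two-finger parallel gripper is mounted at the origin on the work surface. World frame = base frame: x ahead of the robot, y to its left, z up, the work surface at z = 0. Lengths are in mm, angles in rad, forces in N, time in s.
With the tool pointing down it reaches from about 250 to 850 mm from the base axis. Payload 12.5 kg.
Tool frame: the origin (TCP) lies midway between the tips of the shut fingers; the grasp point (between the pads) lies 19 mm behind it; x points along the fingers, y is the direction in which the jaws open and shut, and the axes are right-handed (so a half turn about x gives the same grasp; the last joint's range is limited). The gripper opens to 93 mm and grips with 3 to 60 N. Pads are 15 mm wide; open, the fingers measure 128 mm over their backs; the gripper's body (75 mm by 188 mm) begins 65 mm behind the grasp point.
Start: joints at [-1.37, 0.351, 1.652, -0, 1.139, -0.085], TCP at [155.079, -527.669, 218.633] pointing down, gripper open.
Joint ranges: [-2.75, 2.75], [-0.79, 2.1], [0.01, 2.65], [-1.57, 4.71], [0.07, 3.14], [-2.87, 2.87]. Speed limits (rad/s): [2.22, 2.22, 2.79, 3.14, 3.14, 3.14].

## Interface

Orientations are given as a rotation vector (axis times angle).
In Python, from rig import ctrl, optics gives the robot as it stands. The module is installed in compiled form; this text tells all that it offers.
- The arm moves only by the tool move_arm, never from a script. Its argument "deltas" is a list that holds one entry, the list of rows, each a list of 7 numbers: the shift along the tool's x, y, z in m, then the turn, a rotation vector about the tool's x, y, z in rad, then the opening, from 0 (shut) to 1 (fully open). A call has 1 to 12 rows; each row shifts and turns the commanded pose from where the row before left it, along the tool's axes as they then stand; what a row does not reach is not made up. A row lasts 1/12 s, in which the tool goes at most 41.7 mm and 7.16 degrees, less where a joint would pass 70% of its speed; a pose out of reach is approached as far as the arm can. A call with a gripper value outside its range is refused whole. The fingers move at their own pace and stop on an object; "squeeze" is the grip in N (left out, the last holds). Time passes only in rows, so rows that do not move let the fingers close. It gives the time, the measured TCP pose, the force and the opening at its end, in the units of the state.
- ctrl.state(): the state, without advancing time (a new reading comes with each control period).
- optics.capture(name): name is "scene" or "top"; returns a dict with "image" (400x640x3 uint8, red, green, blue), "range_z" (400x640 float32, mm along the optical axis (not along the pixel's ray), 0 where there is no reading), "fovy" (degrees; the focal length in pixels is half the picture's height over the tangent of half this angle, whatever the lens; pixels are square), "cx", "cy" (the principal point, pixels), "T" (4x4, takes a point from camera to world coordinates). Camera axes: x right, y down, z forward; pixel columns grow to the right and rows downward; lengths in mm; the calibration is good to about 2 mm. A picture is of the moment at which its call begins.
- ctrl.hand_in(): hands the job in, once; it reports no verdict.
The state is a dict: "t": time; "joint_pos": joint angles; "qd": joint speeds; "tau": joint torques, N m; "tool_pos": TCP position; "eef_rot": TCP orientation; "force": force on the tool from outside, world axes, zero at the start; "ft_torque": the same for the moment, N m; "gripper_width": opening from 0.0 (shut) to 1.0 (fully open).
Only numpy, scipy, OpenCV 4.12 (cv2) and the standard library are available. Lean on these libraries where they do the work, as an engineer would, in place of code of your own. Each camera call takes 0.05 s, during which the arm holds its last target.

## Task

Set the disinfecting box to the green programme: pull the black dial up against its spring, turn it until its white pointer is at the green mark, and let it snap down fully home there. Then press the white start button all the way in and let go, leaving the bottle, the pen cup and the stapler where they stand.

Things in the scene. Friction and masses are not known exactly. Their poses are not given: they have to be found in the camera images.
- steriliser: Disinfecting box, fixed to the desk: white, 260 x 280 mm, its deck 90 mm above the desk. Origin: centre of its underside; x points away from the control side towards the shut grey lid (35 mm higher than the deck, over x = 8 to 128 mm), y to the left, z up. The dial's axis is at x = -66, y = 45 mm, the start button at x = -75, y = -75 mm.
- dial_grip (a point): Point on the dial's upright axis at the height to grip, inside the dial's black grip bar (50 mm long, 14 mm thick between its flat sides, 32 mm high; the point is 26 mm above the 68 mm wide disc below the bar, 6 mm below the bar's top and 47 mm above the deck when the dial is down). Its x axis runs along the bar towards the white pointer; it turns and rises with the dial.
- dial_aim (a point): Imaginary point that turns with the dial, straight out from the axis in the direction of the white pointer, 47 mm from the axis: it lies over a colour mark when the pointer is at that mark.
- dial (a joint): Dial angle (rad), growing anticlockwise seen from above; 0 when the pointer looks along the box's x axis. Positions every 50 degrees (0.873 rad), from -150 to +150 degrees, with a stop about 6 degrees beyond each end, so it cannot pass through the direction of the box's -x. At the start it is home at 0 (standby); -50, 0 and +50 degrees have a short black tick each instead of a colour mark. When home it has up to 2 degrees of play.
- pull (a joint): How far the dial is pulled up (m): 0 when home, 0.015 at the upper stop. A spring holds it down with about 6 N when home and 10.5 N at the top. A pin locks it in each position: it turns freely when pulled up 11 mm or more. Between 2 and 11 mm the pin rides on 45 degree ramps that drive it back to the nearest position; let go anywhere, the dial turns to the nearest position and snaps home.
- mark_green: Green mark, a flat disc 15 mm wide on the deck, 47 mm from the dial's axis. It lies at one of -150, -100, +100 and +150 degrees of dial angle; yellow, blue and red marks take the other three. Origin: centre of its underside, 1 mm above the deck.
- start_top (a point): Centre of the top of the white round start button (28 mm wide) in its black housing. It is pressed straight down.
- start (a joint): Travel of the start button (m): 0 when released, 0.006 fully in; a spring returns it, fully in takes about 5 N.
- pump_bottle: Loose white pump bottle, 60 mm wide, 140 mm high, on the desk at the box's left side. Origin: centre of its foot.
- pen_cup: Loose grey cup with pens, 72 mm wide, about 140 mm high with the pens, on the desk at the box's right side. Origin: centre of its foot.
- stapler: Loose blue stapler, 35 x 130 mm, 34 mm high, on the desk behind the box. Origin: centre of its foot.
There are look-alikes about, which are no part of the job. What is shaped like the pump_bottle but blue or yellow is not meant.

How it is judged (in metres and radians):
On the way, in this order (a step that is already met when the one before it is completed fails the run):
1. the dial is home at the green mark (horizontal distance between dial_aim and mark_green below 0.009 m and value of joint pull below 0.0015 m), for 0.3 s.
2. the start button is pressed in while the dial is home at the green mark (all of step 1 and value of joint start above 0.0045 m), for 0.05 s.
At the end, for the whole second after the job is handed in: Dial at rest, home (pulled up under 1.5 mm), its aim point within 9 mm of the green mark; start button pressed at least 4.5 mm after that, now out (under 1.5 mm in); bottle, pen cup and stapler upright (tilt under 0.2 rad), within 30 mm of where they were (all of step 1 and value of joint start below 0.0015 m and velocity of joint dial between -0.1 and 0.1 rad/s and angle between each of pump_bottle, pen_cup, stapler's own z axis and vertical below 0.2 rad and distance of each of pump_bottle, pen_cup, stapler from where it was at the start of the episode below 0.03 m); the robot touches nothing.
It fails at once if the bottle, the pen cup or the stapler is knocked away or over (distance of any of pump_bottle, pen_cup, stapler from where it was at the start of the episode above 0.03 m or angle between any of pump_bottle, pen_cup, stapler's own z axis and vertical above 0.4 rad).
It also fails if it takes over 64 s, if anything falls off the work surface, if the arm or the gripper's body presses on something with over 40 N, if the wrist force passes 120 N, or if a joint passes its speed limit or range.

## Working session

There is one attempt and no reset: what is moved stays moved. The work goes in short steps, Python scripts to look and compute and a tool call to move; the robot and the scene stay as the last step left them, time stands still between calls to the robot, and variables do not carry over. Pictures are saved under pics/ and viewed, and the job is handed in when it is done.

Besides the shell and the picture viewer there is one more tool, called after "Emit:" as name([rows], argument=value, ...), one row to a line, values as JSON. move_arm: Moves the arm, as the interface text tells. Its arguments: {"type":"object","properties":{"deltas":{"type":"array","items":{"type":"array","items":{"type":"array","items":{"type":"number"}}}},"squeeze":{"type":"number"}},"required":["deltas"]}

```bash
mkdir -p pics; python3 - <<'E'
from rig import ctrl, optics
import cv2,numpy as np
print(ctrl.state())
for n in("scene","top"):
    c=optics.capture(n); np.savez(f"pics/{n}0.npz",**c)
    cv2.imwrite(f"pics/{n}0.png",c["image"][:,:,::-1]); print(n,c["fovy"],c["cx"],c["cy"],np.round(c["T"],3).tolist())
E
```

```text
{'t': 0.0, 'joint_pos': array([-1.36956613e+00,  3.51211395e-01,  1.65241587e+00, -2.82281848e-05,
        1.13912595e+00, -8.45992274e-02]), 'qd': array([-0.00052314, -0.00019775, -0.00274043, -0.00184375,  0.00047514,
       -0.00136637]), 'tau': array([ 3.00887596e-04, -4.97315705e+01, -2.85258114e+01,  6.99631590e-02,
        2.58183625e-02, -6.18248782e-05]), 'tool_pos': array([ 155.02258843, -527.33783077,  218.11816997]), 'eef_rot': array([ 2.06848106,  0.29888117, -2.0686759 ]), 'force': array([-0.5664511 ,  0.63621031, -0.24330942]), 'ft_torque': array([ 0.03361833, -0.04846935,  0.01679194]), 'gripper_width': 1.0008485925105421}
scene 45.76647681518338 313.95239093254327 197.04404975677218 [[-0.809, 0.326, -0.489, 1187.887], [0.588, 0.482, -0.65, 786.092], [0.024, -0.813, -0.581, 744.345], [0.0, 0.0, 0.0, 1.0]]
top 43.485134275762135 313.9929062058579 196.87963915465636 [[0.018, -0.997, 0.077, 556.956], [-1.0, -0.019, -0.013, 90.555], [0.015, -0.076, -0.997, 1193.991], [0.0, 0.0, 0.0, 1.0]]
```

View pics/top0.png

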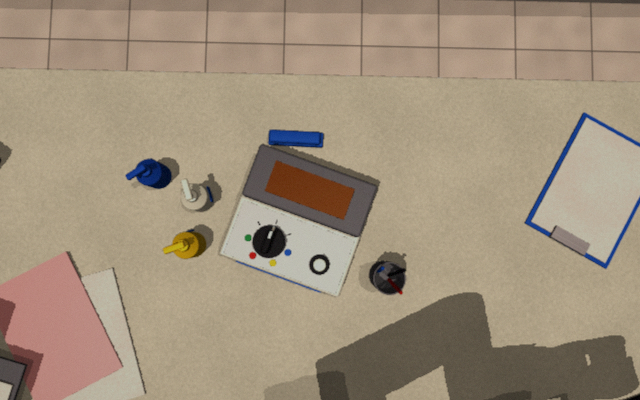

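View pics/scene0.png

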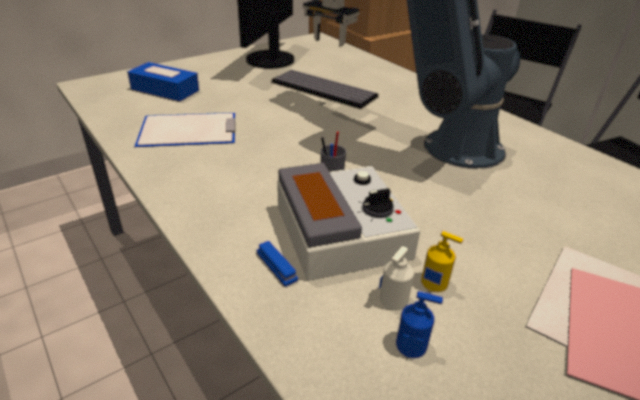

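The top view shows the dial at about (269,240), green mark (248,238), red (253,255), yellow (273,263), blue (288,252) and the button at (319,264). Next I measure them on their planes.

```bash
cat > h.py <<'E'
import numpy as np,cv2
def load(n): return dict(np.load(f"pics/{n}.npz"))
def ray(c,u,v):
    f=200/np.tan(np.radians(float(c["fovy"])/2)); T=c["T"]
    d=T[:3,:3]@np.array([(u-c["cx"])/f,(v-c["cy"])/f,1]); return T[:3,3],d
def onz(c,u,v,z):
    o,d=ray(c,u,v); return o+d*(z-o[2])/d[2]
def rng(c,u,v):
    o,d=ray(c,u,v); return o+d*float(c["range_z"][int(round(v)),int(round(u))])
def proj(c,p):
    f=200/np.tan(np.radians(float(c["fovy"])/2)); T=c["T"]
    q=T[:3,:3].T@(np.asarray(p)-T[:3,3]); return np.array([c["cx"]+f*q[0]/q[2],c["cy"]+f*q[1]/q[2]])
E
cat > m.py <<'E'
from h import *
c=load("top0"); im=c["image"]; hsv=cv2.cvtColor(im,cv2.COLOR_RGB2HSV)
M={}
for n,(a,b) in dict(green=(50,85),yellow=(22,35),blue=(100,130),red=(170,180)).items():
    m=cv2.inRange(hsv,(a,100,50),(b,255,255)); m[:, :235]=0;m[:,310:]=0;m[:225]=0;m[275:]=0
    k,l,s,ce=cv2.connectedComponentsWithStats(m)
    for i in range(1,k):
        if s[i,4]>8: print(n,s[i,4],ce[i],onz(c,*ce[i],92),rng(c,*ce[i]))
for u,v in((238,215),(230,250),(300,280),(269,240),(270,230),(319,264),(340,290),(195,195),(387,277),(295,138),(310,190)): print(u,v,rng(c,u,v).round(1))
cv2.imwrite("pics/crop.png",cv2.resize(im[130:310,170:420,::-1],None,fx=3.2,fy=3.2,interpolation=cv2.INTER_CUBIC))
c=load("scene0");cv2.imwrite("pics/crops.png",cv2.resize(c["image"][140:300,250:470,::-1],None,fx=3.6,fy=3.6,interpolation=cv2.INTER_CUBIC))
E
python3 m.py
```

```text
green 31 [247.5483871  237.41935484] [549.96415494 219.32233016  92.        ] [549.98470074 218.94394583  95.23820393]
yellow 34 [272.32352941 262.41176471] [496.63800777 163.92059187  92.        ] [496.54049146 164.03920274  90.21840981]
blue 31 [287.41935484 252.06451613] [519.62942605 131.53322866  92.        ] [519.69233826 131.46416125  93.85735068]
blue 13 [247.         264.92307692] [490.27781031 218.85340884  92.        ] [489.65078681 220.05989423  81.63718991]
238 215 [598.6 241.7  91.2]
230 250 [522.  256.7  92.4]
300 280 [459.7 102.9  91.9]
269 240 [545.7 168.8 140. ]
270 230 [566.6 167.  142.2]
319 264 [495.9  62.6 109.9]
340 290 [439.1  15.2  87.6]
195 195 [639.1 332.  114.8]
387 277 [462.8 -99.8  11.2]
295 138 [783.3 121.7  34.4]
310 190 [653.7  84.9 124.1]
```

View pics/crop.png

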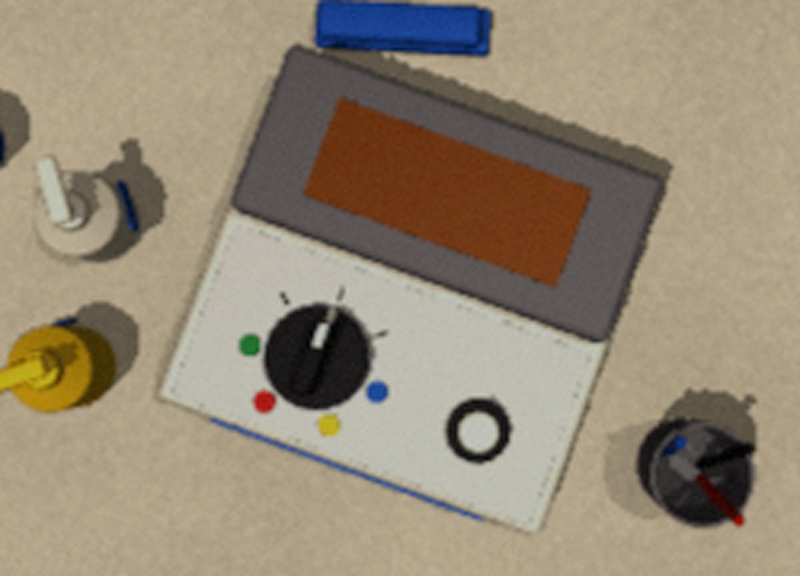

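View pics/crops.png

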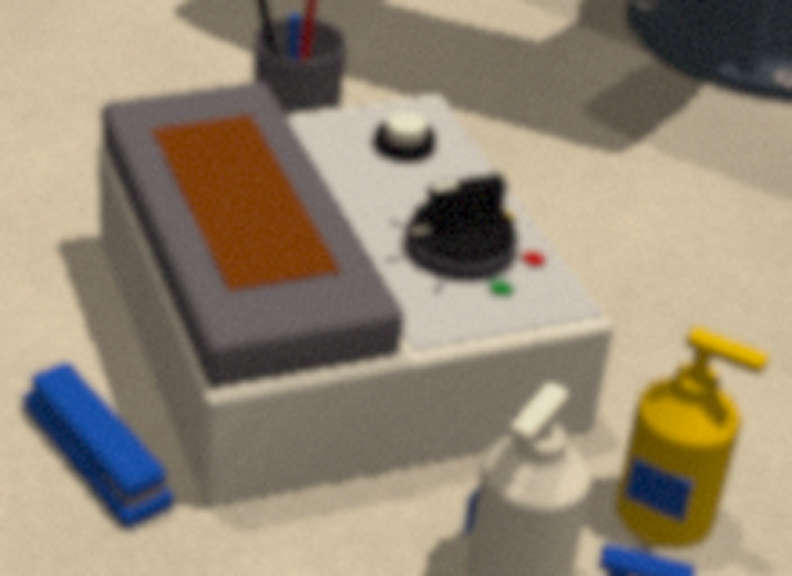

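```bash
cat > pose.py <<'E'
from h import *
from rig import ctrl
from scipy.spatial.transform import Rotation as R
s=ctrl.state(); Rm=R.from_rotvec(s["eef_rot"]).as_matrix()
print("t",round(s["t"],3),"tcp",s["tool_pos"].round(2),"F",s["force"].round(2),"M",s["ft_torque"].round(2),"w",round(s["gripper_width"],3),"q",s["joint_pos"].round(3))
print(Rm.round(4).tolist(),"yaw of tool y",np.degrees(np.arctan2(Rm[1,1],Rm[0,1])).round(2))
A=np.array([542.5,172.8]);th=np.radians(-19.07)
E
python3 - <<'E'
from pose import *
x=np.array([np.cos(th),np.sin(th)]);y=np.array([-x[1],x[0]])
c=load("scene0");hsv=cv2.cvtColor(c["image"],cv2.COLOR_RGB2HSV)
for n,(a,b),ang in(("green",(50,85),100),("red",(170,180),150)):
    m=cv2.inRange(hsv,(a,100,50),(b,255,255));m[:195]=0;m[235:]=0;m[:,:370]=0;m[:,420:]=0
    k,l,s,ce=cv2.connectedComponentsWithStats(m)
    for i in range(1,k):
        if s[i,4]>5: print(n,s[i,4],ce[i],onz(c,*ce[i],92))
    t=np.radians(ang);p=A+47*(np.cos(t)*x+np.sin(t)*y);print(p,proj(c,[*p,92]))
b=A-9*x-120*y;print("button",b,proj(c,[*b,110]))
m=(hsv[...,1]<60)&(hsv[...,2]>0)
print([ (v,rng(c,363,v).round(1).tolist()) for v in range(172,186,2)])
t=load("top0");print(t["range_z"][262:268,316:324].round(0))
E
```

```text
t 0.1 tcp [ 155.01 -527.37  218.15] F [ 0.48  1.13 -0.36] M [-0.02 -0.01  0.03] w 1.002 q [-1.37   0.351  1.652  0.     1.139 -0.085]
[[-0.0002, 0.2819, -0.9594], [0.0011, -0.9594, -0.2819], [-1.0, -0.0011, -0.0001]] yaw of tool y -73.63
green 8 [388.5 219.5] [551.82522096 219.99576835  92.        ]
[549.90912874 219.21233469] [388.88535831 219.02104064]
[511.70858507 208.30899557] [397.79637178 210.76537885]
button [494.78714937  62.3260941 ] [362.38422559 173.29381338]
[(172, [491.8, 60.9, 112.0]), (174, [496.5, 66.5, 110.7]), (176, [501.3, 72.2, 109.7]), (178, [502.3, 73.9, 105.1]), (180, [502.8, 75.2, 100.1]), (182, [510.1, 83.5, 101.4]), (184, [506.3, 80.3, 92.3])]
[[1074.    0. 1073. 1076. 1075. 1074. 1073. 1072.]
 [1073. 1075. 1074. 1070. 1076. 1075. 1073. 1074.]
 [1073. 1076. 1076. 1077. 1072. 1076. 1073. 1073.]
 [1076. 1076. 1074. 1075. 1074. 1075. 1070. 1076.]
 [1077. 1073. 1073. 1073. 1075. 1073. 1075. 1074.]
 [1072. 1073. 1077. 1076. 1072. 1073. 1074. 1076.]]
```

Emit:
move_arm([
  [[0,-0.0187,-0.019,0,0,0,0.6],[0,-0.0187,-0.019,0,0,0,0.6],[0,-0.0187,-0.019,0,0,0,0.6],[0,-0.0187,-0.019,0,0,0,0.6],[0,-0.0187,-0.019,0,0,0,0.6],[0,-0.0187,-0.019,0,0,0,0.6],[0,-0.0187,-0.019,0,0,0,0.6],[0,-0.0187,-0.019,0,0,0,0.6],[0,-0.0187,-0.019,0,0,0,0.6],[0,-0.0187,-0.019,0,0,0,0.6],[0,-0.0187,-0.019,0,0,0,0.6],[0,-0.0187,-0.019,0,0,0,0.6]],
])

```text
t: 1.1
tool_pos: [310.8, -246.8, 218.5]
eef_rot: [2.068, 0.298, -2.068]
force: [0.4, -0.3, -0.1]
gripper_width: 0.599
```

Emit:
move_arm([
  [[0,-0.0187,-0.019,0,0,0,0.6],[0,-0.0187,-0.019,0,0,0,0.6],[0,-0.0187,-0.019,0,0,0,0.6],[0,-0.0187,-0.019,0,0,0,0.6],[0,-0.0187,-0.019,0,0,0,0.6],[0,-0.0187,-0.019,0,0,0,0.6],[0,-0.0187,-0.019,0,0,0,0.6],[0,-0.0187,-0.019,0,0,0,0.6],[0,-0.0187,-0.019,0,0,0,0.6],[0,-0.0187,-0.019,0,0,0,0.6],[0,-0.0187,-0.019,0,0,0,0.6],[0,-0.0187,-0.019,0,0,0,0.6]],
])

```text
t: 2.1
tool_pos: [466.4, 32.8, 218.5]
eef_rot: [2.068, 0.298, -2.068]
force: [-0.3, -0.3, -0.5]
gripper_width: 0.601
```

Emit:
move_arm([
  [[0,-0.0187,-0.019,0,0,0,0.6],[0,-0.0187,-0.019,0,0,0,0.6],[0,-0.0187,-0.019,0,0,0,0.6],[0,-0.0187,-0.019,0,0,0,0.6],[0,-0.0187,-0.019,0,0,0,0.6],[0,-0.0187,-0.019,0,0,0,0.6],[0,0,0,0.103,0,0,0.6],[0,0,0,0.103,0,0,0.6],[0,0,0,0.103,0,0,0.6],[0,0,0,0.103,0,0,0.6],[0,0,0,0.103,0,0,0.6],[0,0,0,0.103,0,0,0.6]],
])

```text
t: 3.1
tool_pos: [543.6, 171.2, 218.3]
eef_rot: [-2.038, 0.347, 2.039]
force: [0.3, -0.5, -0.0]
gripper_width: 0.599
```

Emit:
move_arm([
  [[0,0,0,0,0,0,0.6],[0,0,0,0,0,0,0.6],[0,0,0,0,0,0,0.6]],
])

```text
t: 3.35
tool_pos: [543.7, 171.2, 218.5]
eef_rot: [-2.043, 0.339, 2.044]
force: [0.3, 0.3, -0.0]
gripper_width: 0.598
```

```bash
cat > tgt.py <<'E'
from pose import *
def to(p):
    d=np.asarray(p)-s["tool_pos"]; print("tool-frame delta mm",(Rm.T@d).round(2))
E
python3 - <<'E'
from tgt import *
to([*A,160])
E
```

```text
t 3.35 tcp [543.7  171.24 218.47] F [ 0.33  0.33 -0.05] M [ 0.08 -0.01 -0.01] w 0.598 q [0.223 0.387 1.599 0.    1.156 2.123]
[[-0.0004, -0.323, -0.9464], [-0.0001, -0.9464, 0.323], [-1.0, 0.0002, 0.0003]] yaw of tool y -108.84
tool-frame delta mm [58.47 -1.1   1.62]
```

Emit:
move_arm([
  [[0.014,-0.0011,0.0016,0,0,0,0.6],[0.014,0,0,0,0,0,0.6],[0.014,0,0,0,0,0,0.6],[0.014,0,0,0,0,0,0.6],[0.012,0,0,0,0,0,0.6],[0,0,0,0,0,0,0.6],[0,0,0,0,0,0,0.6]],
])

```text
t: 3.93
tool_pos: [542.5, 172.8, 150.4]
eef_rot: [-2.041, 0.342, 2.043]
force: [0.6, -0.9, 0.3]
gripper_width: 0.6
```

```bash
python3 - <<'E'
from rig import optics
from tgt import *
a=[]
c=optics.capture("scene");i1=cv2.resize(c["image"][110:270,280:450,::-1],None,fx=3.5,fy=3.5,interpolation=cv2.INTER_CUBIC)
cv2.imwrite("pics/s1.png",i1)
to([*A,119])
E
```

```text
t 3.933 tcp [542.52 172.79 150.4 ] F [ 0.62 -0.93  0.3 ] M [0.06 0.05 0.05] w 0.6 q [0.227 0.464 1.665 0.    1.013 2.129]
[[-0.0009, -0.3252, -0.9456], [-0.0002, -0.9456, 0.3252], [-1.0, 0.0005, 0.0008]] yaw of tool y -108.98
tool-frame delta mm [ 3.14e+01 -2.00e-02 -1.00e-02]
```

View pics/s1.png

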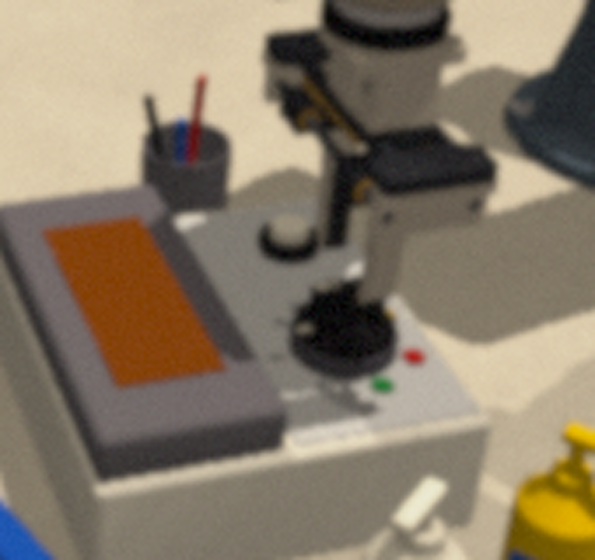

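The fingers straddle the bar (dial at about (345,325) in the crop). I'll go down and grip.

Emit:
move_arm([
  [[0.008,0,0,0,0,0,0.6],[0.008,0,0,0,0,0,0.6],[0.008,0,0,0,0,0,0.6],[0.007,0,0,0,0,0,0.6],[0,0,0,0,0,0,0.6],[0,0,0,0,0,0,0.6]],
], squeeze=20)

```text
t: 4.48
tool_pos: [542.4, 172.8, 119.1]
eef_rot: [-2.041, 0.343, 2.043]
force: [0.2, 0.4, 0.0]
gripper_width: 0.598
```

Emit:
move_arm([
  [[0,0,0,0,0,0,0],[0,0,0,0,0,0,0],[0,0,0,0,0,0,0],[0,0,0,0,0,0,0],[0,0,0,0,0,0,0],[0,0,0,0,0,0,0]],
], squeeze=20)

```text
t: 4.98
tool_pos: [542.7, 172.9, 119.8]
eef_rot: [-2.042, 0.342, 2.041]
force: [0.7, -1.0, 0.9]
gripper_width: 0.223
```

```bash
python3 pose.py
```

```text
t 4.983 tcp [542.68 172.86 119.76] F [ 0.67 -1.04  0.86] M [0.05 0.01 0.07] w 0.223 q [0.227 0.504 1.688 0.    0.949 2.13 ]
[[0.0002, -0.3261, -0.9453], [0.0001, -0.9453, 0.3261], [-1.0, -0.0001, -0.0002]] yaw of tool y -109.03
```

Emit:
move_arm([
  [[0,0,0,0,0,0,0],[0,0,0,0,0,0,0],[0,0,0,0,0,0,0],[0,0,0,0,0,0,0],[0,0,0,0,0,0,0],[0,0,0,0,0,0,0]],
], squeeze=45)

```text
t: 5.48
tool_pos: [542.7, 172.9, 119.7]
eef_rot: [-2.041, 0.342, 2.041]
force: [0.8, 1.8, 1.2]
gripper_width: 0.146
```

```bash
python3 pose.py
```

```text
t 5.483 tcp [542.72 172.92 119.72] F [0.78 1.78 1.16] M [0.33 0.04 0.01] w 0.146 q [0.227 0.504 1.688 0.    0.949 2.13 ]
[[0.0002, -0.3261, -0.9453], [0.0002, -0.9453, 0.3262], [-1.0, -0.0002, -0.0001]] yaw of tool y -109.04
```

Emit:
move_arm([
  [[-0.003,0,0,0,0,0,0],[-0.003,0,0,0,0,0,0],[-0.003,0,0,0,0,0,0],[-0.003,0,0,0,0,0,0],[-0.0015,0,0,0,0,0,0],[0,0,0,0,0,0,0],[0,0,0,0,0,0,0],[0,0,0,0,0,0,0]],
])

```text
t: 6.15
tool_pos: [542.6, 172.9, 132.9]
eef_rot: [-2.041, 0.342, 2.042]
force: [3.7, 3.3, -10.6]
gripper_width: 0.146
```

```bash
python3 pose.py
```

```text
t 6.15 tcp [542.6  172.89 132.88] F [  3.65   3.28 -10.6 ] M [ 0.74 -0.87  0.01] w 0.146 q [0.227 0.486 1.679 0.    0.976 2.13 ]
[[-0.0001, -0.3262, -0.9453], [0.0001, -0.9453, 0.3262], [-1.0, -0.0001, 0.0002]] yaw of tool y -109.04
```

Emit:
move_arm([
  [[0,0,0,-0.07,0,0,0],[0,0,0,-0.07,0,0,0],[0,0,0,-0.07,0,0,0],[0,0,0,-0.07,0,0,0],[0,0,0,-0.07,0,0,0],[0,0,0,-0.07,0,0,0],[0,0,0,0,0,0,0]],
])

```text
t: 6.73
tool_pos: [542.6, 172.6, 132.9]
eef_rot: [2.174, 0.099, -2.175]
force: [3.2, 1.7, -11.1]
gripper_width: 0.143
```

```bash
python3 pose.py
```

```text
t 6.733 tcp [542.57 172.64 132.85] F [  3.24   1.67 -11.14] M [ 0.32 -0.81 -0.04] w 0.143 q [ 0.226  0.486  1.679 -0.     0.976  1.706]
[[-0.0003, 0.0909, -0.9959], [-0.0003, -0.9959, -0.0909], [-1.0, 0.0003, 0.0003]] yaw of tool y -84.79
```

Emit:
move_arm([
  [[0,0,0,-0.083,0,0,0],[0,0,0,-0.083,0,0,0],[0,0,0,-0.083,0,0,0],[0,0,0,-0.083,0,0,0],[0,0,0,-0.083,0,0,0],[0,0,0,-0.083,0,0,0],[0,0,0,-0.083,0,0,0],[0,0,0,-0.083,0,0,0]],
])

```text
t: 7.4
tool_pos: [542.7, 172.3, 132.9]
eef_rot: [1.781, 0.704, -1.781]
force: [6.0, -1.5, -10.5]
gripper_width: 0.146
```

Emit:
move_arm([
  [[0,0,0,-0.083,0,0,0],[0,0,0,-0.083,0,0,0],[0,0,0,-0.083,0,0,0],[0,0,0,-0.083,0,0,0],[0,0,0,-0.083,0,0,0],[0,0,0,-0.083,0,0,0],[0,0,0,-0.083,0,0,0],[0,0,0,-0.077,0,0,0],[0,0,0,0,0,0,0],[0,0,0,0,0,0,0]],
])

```text
t: 8.23
tool_pos: [543.1, 172.2, 133.1]
eef_rot: [1.328, 1.126, -1.328]
force: [6.7, -2.3, -12.2]
gripper_width: 0.147
```

```bash
python3 - <<'E'
from rig import optics
from tgt import *
c=optics.capture("scene");i1=cv2.resize(c["image"][110:270,280:450,::-1],None,fx=3.5,fy=3.5,interpolation=cv2.INTER_CUBIC)
cv2.imwrite("pics/s2.png",i1)
E
```

```text
t 8.233 tcp [543.13 172.23 133.1 ] F [  6.67  -2.34 -12.19] M [-0.3  -1.37  0.02] w 0.147 q [ 2.260e-01  4.860e-01  1.679e+00 -1.000e-03  9.760e-01  3.900e-01]
[[0.001, 0.9867, -0.1623], [-0.001, -0.1623, -0.9867], [-1.0, 0.0012, 0.0008]] yaw of tool y -9.34
```

View pics/s2.png

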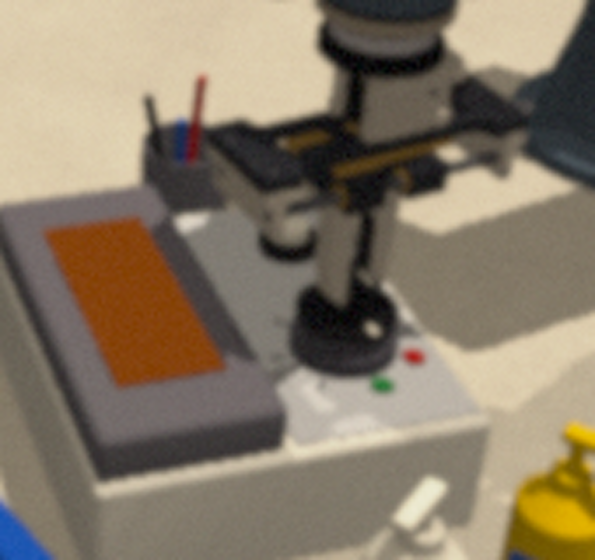

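The pointer is visible at crop (372,328), heading to the green mark (382,385), and the turn measures 99.7°. Lower and release.

Emit:
move_arm([
  [[0.003,0,0,0,0,0,0],[0.003,0,0,0,0,0,0],[0.003,0,0,0,0,0,0],[0.003,0,0,0,0,0,0],[0.001,0,0,0,0,0,0],[0,0,0,0,0,0,0],[0,0,0,0,0,0,0]],
])

```text
t: 8.87
tool_pos: [543.2, 172.2, 120.4]
eef_rot: [1.328, 1.126, -1.328]
force: [5.0, -1.5, -7.3]
gripper_width: 0.147
```

Emit:
move_arm([
  [[0,0,0,0,0,0,0.6],[0,0,0,0,0,0,0.6],[0,0,0,0,0,0,0.6],[0,0,0,0,0,0,0.6],[0,0,0,0,0,0,0.6],[0,0,0,0,0,0,0.6],[-0.015,0,0,0,0,0,0.6],[-0.02,0,0,0,0,0,0.6],[-0.02,0,0,0,0,0,0.6],[-0.02,0,0,0,0,0,0.6],[0,0,0,0,0,0,0.6]],
])

```text
t: 9.78
tool_pos: [544.2, 173.2, 198.9]
eef_rot: [1.331, 1.126, -1.322]
force: [0.6, -0.5, 0.3]
gripper_width: 0.598
```

```bash
python3 - <<'E'
from rig import optics
from tgt import *
c=optics.capture("scene");i1=cv2.resize(c["image"][110:270,280:450,::-1],None,fx=3.5,fy=3.5,interpolation=cv2.INTER_CUBIC)
cv2.imwrite("pics/s3.png",i1)
to([494.8,62.3,200])
E
```

```text
t 9.783 tcp [544.2  173.24 198.9 ] F [ 0.62 -0.48  0.26] M [-0.09 -0.1  -0.03] w 0.598 q [0.227 0.407 1.621 0.    1.108 0.388]
[[0.0055, 0.987, -0.1604], [0.0013, -0.1604, -0.987], [-1.0, 0.0052, -0.0022]] yaw of tool y -9.23
tool-frame delta mm [ -1.52 -30.96 117.42]
```

View pics/s3.png

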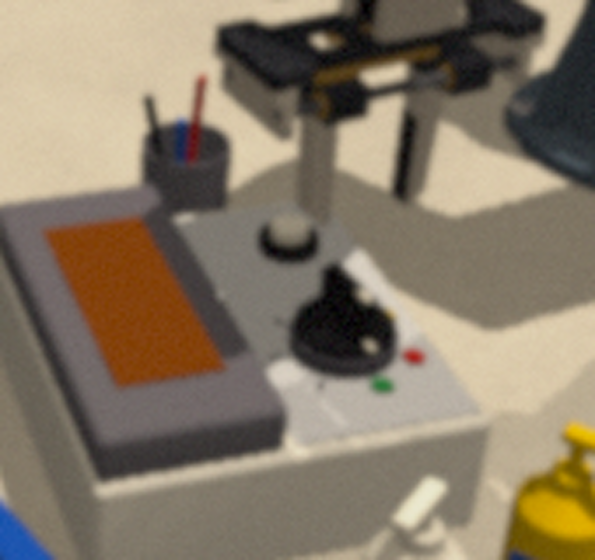

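Emit:
move_arm([
  [[0,-0.0062,0.0235,0,0,0,0],[0,-0.0062,0.0235,0,0,0,0],[0,-0.0062,0.0235,0,0,0,0],[0,-0.0062,0.0235,0,0,0,0],[0,-0.0062,0.0235,0,0,0,0],[0,0,0,0,0,0,0],[0,0,0,0,0,0,0],[0,0,0,0,0,0,0],[0,0,0,0,0,0,0],[0,0,0,0,0,0,0]],
], squeeze=10)

```text
t: 10.67
tool_pos: [493.4, 62.5, 194.8]
eef_rot: [1.326, 1.129, -1.326]
force: [0.0, -0.3, -0.0]
gripper_width: 0.008
```

```bash
python3 - <<'E'
from rig import optics
from tgt import *
to([494.8,62.3,118])
c=optics.capture("top");np.savez("pics/top4.npz",**c);cv2.imwrite("pics/t4.png",cv2.resize(c["image"][190:310,200:400,::-1],None,fx=4,fy=4,interpolation=cv2.INTER_CUBIC))
E
```

```text
t 10.667 tcp [493.38  62.5  194.82] F [ 0.02 -0.31 -0.04] M [-0.06 -0.09 -0.  ] w 0.008 q [0.032 0.284 1.811 0.    1.048 0.192]
[[-0.0003, 0.9872, -0.1594], [0.0001, -0.1594, -0.9872], [-1.0, -0.0004, -0.0]] yaw of tool y -9.17
tool-frame delta mm [ 7.682e+01  1.460e+00 -3.000e-02]
```

View pics/t4.png

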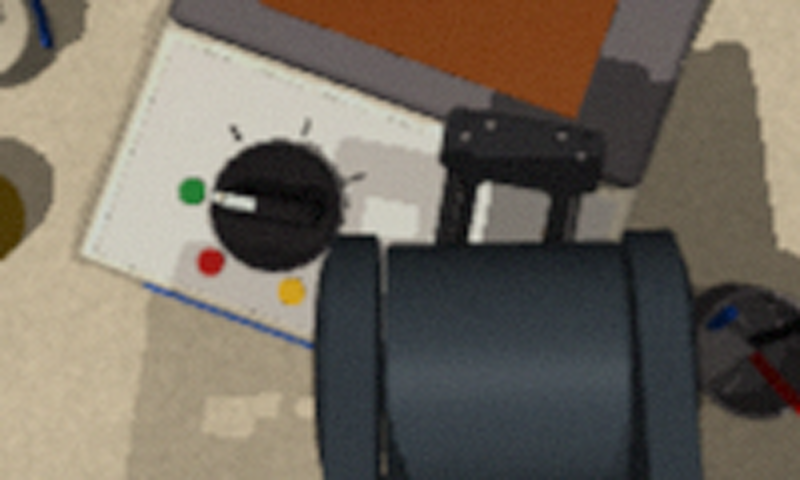

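The pointer at (235,200) aims at the green mark (192,191). Now I descend to just above the button.

Emit:
move_arm([
  [[0.02,0.0014,0,0,0,0,0],[0.02,0,0,0,0,0,0],[0.02,0,0,0,0,0,0],[0.015,0,0,0,0,0,0],[0.005,0,0,0,0,0,0],[0,0,0,0,0,0,0],[0,0,0,0,0,0,0]],
])

```text
t: 11.3
tool_pos: [495.0, 61.8, 115.6]
eef_rot: [1.327, 1.129, -1.326]
force: [-0.4, 0.2, -0.1]
gripper_width: 0.005
```

```bash
python3 - <<'E'
from rig import optics
from tgt import *
t=load("top4")
print("bar top z",np.median([rng(t,u,v)[2] for u in range(262,276) for v in (240,241,242)]))
c=optics.capture("scene");cv2.imwrite("pics/s5.png",cv2.resize(c["image"][110:270,280:450,::-1],None,fx=3.5,fy=3.5,interpolation=cv2.INTER_CUBIC))
E
```

```text
t 11.3 tcp [494.95  61.83 115.61] F [-0.43  0.18 -0.13] M [-0.03 -0.11 -0.01] w 0.005 q [0.031 0.399 1.876 0.    0.866 0.192]
[[0.0004, 0.9871, -0.1599], [0.0, -0.1599, -0.9871], [-1.0, 0.0004, -0.0001]] yaw of tool y -9.2
bar top z 142.68724195474772
```

View pics/s5.png

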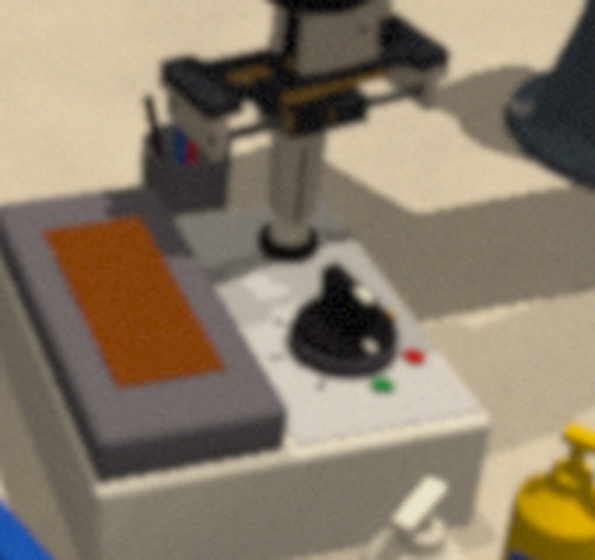

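The dial is home, with the bar top at 142.7 mm against about 143 expected. The fingertips are centred over the button at (290,235).

Emit:
move_arm([
  [[0.002,0,0,0,0,0,0],[0.002,0,0,0,0,0,0],[0.002,0,0,0,0,0,0],[0,0,0,0,0,0,0]],
])

```text
t: 11.68
tool_pos: [495.1, 61.6, 109.4]
eef_rot: [1.328, 1.128, -1.326]
force: [1.5, 1.4, 2.7]
gripper_width: 0.005
```

Emit:
move_arm([
  [[0.0015,0,0,0,0,0,0],[0.0015,0,0,0,0,0,0],[0,0,0,0,0,0,0]],
])

```text
t: 11.93
tool_pos: [495.1, 61.6, 106.3]
eef_rot: [1.328, 1.128, -1.326]
force: [1.9, 0.2, 4.2]
gripper_width: 0.005
```

Emit:
move_arm([
  [[0.001,0,0,0,0,0,0],[0,0,0,0,0,0,0]],
])

```text
t: 12.1
tool_pos: [495.2, 61.6, 106.1]
eef_rot: [1.328, 1.128, -1.326]
force: [-1.9, 0.8, 14.1]
gripper_width: 0.007
```

Emit:
move_arm([
  [[0.0004,0,0,0,0,0,0],[0,0,0,0,0,0,0],[0,0,0,0,0,0,0]],
])

```text
t: 12.35
tool_pos: [495.2, 61.7, 106.0]
eef_rot: [1.328, 1.128, -1.326]
force: [-2.6, 1.0, 18.5]
gripper_width: 0.007
```

Emit:
move_arm([
  [[-0.005,0,0,0,0,0,0],[-0.01,0,0,0,0,0,0],[-0.02,0,0,0,0,0,0],[-0.03,0,0,0,0,0,0],[-0.03,0,0,0,0,0,0],[-0.02,0.0,0,0,0,0,0],[0,0,-0.01,0,0,0,0],[0,-0.02,0,0,0,0,0],[0,-0.03,0,0,0,0,0],[0,-0.03,0,0,0,0,0],[0,-0.03,0,0,0,0,0],[0,-0.03,0,0,0,0,0]],
])

```text
t: 13.35
tool_pos: [355.8, 94.1, 218.8]
eef_rot: [1.326, 1.13, -1.329]
force: [-0.7, -0.4, 0.1]
gripper_width: 0.005
```

Emit:
move_arm([
  [[0,-0.01,0.025,0,0,0,0],[0,0,0.03,0,0,0,0],[0,0,0.03,0,0,0,0],[0,0,0.03,0,0,0,0],[0,0,0.03,0,0,0,0],[0,0,0.03,0,0,0,0],[0,0,0,0,0,0,0],[0,0,0,0,0,0,0]],
])

```text
t: 14.02
tool_pos: [319.4, -77.7, 219.2]
eef_rot: [1.329, 1.128, -1.33]
force: [-0.1, 0.9, 0.4]
gripper_width: 0.006
```

```bash
python3 - <<'E'
from rig import optics
from tgt import *
c=optics.capture("top");i1=cv2.resize(c["image"][120:320,150:420,::-1],None,fx=2.9,fy=2.9,interpolation=cv2.INTER_CUBIC)
cv2.imwrite("pics/t6.png",i1)
print("bar",np.median([rng(c,u,v)[2] for u in range(262,276) for v in (240,241,242)]),"btn",np.median([rng(c,u,v)[2] for u in range(316,323) for v in range(261,267)]))
hsv=cv2.cvtColor(c["image"],cv2.COLOR_RGB2HSV); o=load("top0")
m=cv2.inRange(hsv,(0,0,150),(40,110,255));sub=m[228:252,258:268]
k,l,st,ce=cv2.connectedComponentsWithStats(sub)
x=np.array([np.cos(th),np.sin(th)]);y=np.array([-x[1],x[0]])
for i in range(1,k):
    p=onz(c,ce[i][0]+258,ce[i][1]+228,125)[:2]-A
    print(st[i,4],p,"pointer angle",np.degrees(np.arctan2(p@y,p@x)))
for n,(r0,r1,c0,c1) in dict(bottle=(175,215,178,215),cup=(255,300,365,410),stapler=(125,152,262,328)).items():
    print(n,"mean abs diff",np.abs(c["image"][r0:r1,c0:c1].astype(float)-o["image"][r0:r1,c0:c1]).mean())
E
```

```text
t 14.017 tcp [319.43 -77.75 219.19] F [-0.15  0.91  0.45] M [-0.03 -0.03 -0.02] w 0.006 q [-0.381 -0.077  2.153  0.     1.066 -0.216]
[[-0.0015, 0.9865, -0.1638], [0.0007, -0.1638, -0.9865], [-1.0, -0.0016, -0.0004]] yaw of tool y -9.43
bar 143.40891483521148 btn 111.77611103521247
1 [28.00449636 21.06176491] pointer angle 56.01628092086857
2 [ 1.61119355 17.19225078] pointer angle 103.71609093191651
2 [ 1.70423333 11.89929573] pointer angle 100.91944790260324
bottle mean abs diff 2.227027027027027
cup mean abs diff 12.252345679012345
stapler mean abs diff 2.322858211747101
```

View pics/t6.png

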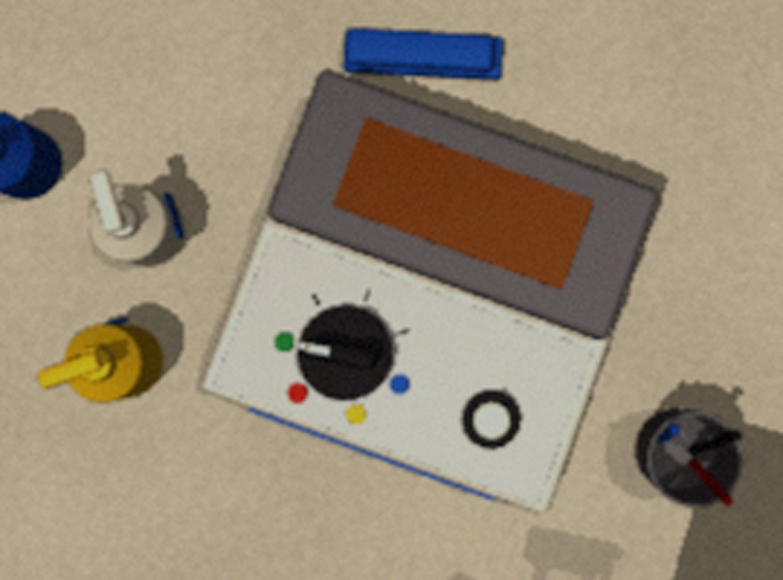

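The pointer at (318,350) lies on green (285,342), the button is out at (490,418), and the bottle, cup and stapler look unmoved. The cup's image difference comes from the arm's shadow.

```bash
python3 -c "
from rig import ctrl
print(ctrl.hand_in())"
```

```text
the job is handed in; nothing more can be done
None
```

The dial is set to green and the start button has been pressed and let go. I handed the job in at about 14 s with the gripper well clear; `hand_in` gave no verdict.

**What I did:** I gripped the dial bar (13.6 mm measured between the fingers) and pulled it up about 13 mm. I turned it 99.7° anticlockwise to the green mark at +100°, then lowered and released it. I then pressed the start button with shut fingers until it bottomed. It went about 6 mm in, and the force rose to 18.5 N against the stop. Then I let go.

**Last checks:**
- **Dial:** the bar top is at 143 mm, the same as at the start, so the dial is home. The pointer reads about 101–104° from only a few pixels, and it visibly points at green.
- **Start button:** its top is at 111.8 mm, so it is out. The first reading was 109.9 mm, which is within camera noise.
- **Bottle and stapler:** both are unchanged in the picture.
- **Pen cup:** the automatic picture comparison did show a difference here. I put it down to the arm's moving shadow, as the cup stands upright in the same place. I judged that by eye and did not measure its position again.

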